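# Unhook a hook bolt from its hold-down bracket and sort the set

### The arm

A 6-joint arm with a two-finger parallel gripper is mounted at the origin on the work surface. World frame = base frame: x ahead of the robot, y to its left, z up, the work surface at z = 0. Lengths are in mm, angles in degrees, forces in N, time in s.
With the tool pointing down it reaches from about 300 to 850 mm from the base axis. Payload 4.2 kg.
Tool frame: the origin (TCP) lies midway between the tips of the shut fingers; the grasp point (between the pads) lies 19 mm behind it; z points along the fingers, y is the direction in which the jaws open and shut (so a half turn about z gives the same grasp; the last joint's range is limited). The gripper opens to 91 mm and grips with 3 to 60 N. Pads are 32 mm wide; open, the fingers measure 118 mm over their backs; the gripper's body (76 mm by 178 mm) begins 60 mm behind the grasp point.
Start: joints at [70.302, 18.312, 89.639, -0, 72.044, -1.146], TCP at [182.952, 545.138, 175.776] pointing down, gripper open.
Joint ranges: [-177.97, 177.97], [-48.28, 115.42], [12.27, 149.76], [-77.06, 257.06], [2.81, 150.46], [-146.56, 146.56]. Speed limits (degrees/s): [147.25, 147.25, 180, 180, 180, 180].

### API

Orientations are given as [roll, pitch, yaw] about the fixed x, y, z axes, in that order (R = Rz(yaw) Ry(pitch) Rx(roll)).
In Python, from workcell import * gives the robot as it stands.
- The arm moves only by the tool arm_command, never from a script. Its argument "deltas" is text: rows parted by semicolons, each of 7 numbers parted by spaces: the shift along the tool's x, y, z in mm, then the turn, a rotation vector about the tool's x, y, z in degrees, then the finger opening in mm, from 0 to 91.2. In form: x y z wx wy wz hand; .... A call has 1 to 5 rows; each row shifts and turns the commanded pose from where the row before left it, along the tool's axes as they then stand; what a row does not reach is not made up. A row lasts 1/8 s, in which the tool goes at most 62.5 mm and 10.7 degrees, less where a joint would pass 70% of its speed; a pose out of reach is approached as far as the arm can. A call is refused whole if a number of a shift passes 62.5 or a number of a turn 10.7, either way. A call with a gripper value outside its range is refused whole. The fingers move at their own pace and stop on an object; "force" is the grip in N (left out, the last holds). Time passes only in rows, so rows that do not move let the fingers close. It gives the time, the measured TCP pose, the force and the opening at its end, in the units of the state.
- state(): the state, without advancing time (a new reading comes with each control period).
- grab_frame(name): name is "scene" or "top" or "wrist"; returns the picture (480x640x3 uint8, red, green, blue); there is no depth.
- camera_model(name): a dict with "fx", "fy", "cx", "cy" (pixels), "rvec" (rotation vector, rad) and "tvec" (3), from world to camera coordinates, as OpenCV has them; the wrist camera has in their place "mount" (4x4, takes a point from camera to tool coordinates, whose origin is the TCP and whose axes are the flange's). Camera axes: x right, y down, z forward; pixel columns grow to the right and rows downward; lengths in mm; the calibration is good to about 2 mm. A picture is of the moment at which its call begins: read the wrist's pose just before it. camera_model takes no time and is no camera call.
- job_done(): hands the job in, once; it reports no verdict.
The state is a dict: "time_s": time; "qpos": joint angles; "qvel": joint speeds; "effort": joint torques, N m; "ee_pos": TCP position; "ee_rot": TCP orientation; "force": force on the tool from outside, world axes, zero at the start; "torque": the same for the moment, N m; "gripper_width": finger opening in mm.
Only numpy, scipy, OpenCV 4.12 (cv2) and the standard library are available. Lean on these libraries where they do the work, as an engineer would, in place of code of your own. Each camera call takes 0.05 s, during which the arm holds its last target. There are 200 camera calls.

### The job

The hook bolt is hooked through the slotted bracket that stands on the loose spacer board: twist it free and lift it out, leaving the bracket standing on its board meanwhile, and put the hook bolt in the long shallow tray. Then stand the bracket upright on the floor of the squarer, deeper bin, and last lay the spacer board flat and square on top of the pile of spacer boards. Leave the tape measure, the glue bottle and the offcut block where they are.

Things in the scene. Friction and masses are not known exactly. Their poses are not given: they have to be found in the camera images.
- hook_eye (a point): Centre of the ring eye atop the dark steel hook bolt (loose, 140 g). Axes of the hook: x the way its foot points, z up the shank, y across the ring. The ring stands upright in the x-z plane, 38 mm outside, 10 mm thick along y: grip it from above across that thickness. The underside of the 27 mm square washer, which rests on the bracket, is 30 mm below this point; the hook's lowest point 61 mm.
- hook_foot (a point): Middle of the hook's foot bar, same axes as hook_eye, 57 mm below it and 15 mm along x. Shank and foot are 8 mm round bar; with the shank the foot spans 38 mm, 34 mm of it beyond the shank axis. It starts under a rail of the bracket, within 32 degrees of square across the slot. Turned to lie along the slot (either way) and shifted so shank and foot fit between the slot's ends, it lifts out.
- hook_tip (a point): Top of the turned-up end of the foot, 30 mm along the hook's x from the shank axis, 43 mm below hook_eye; at the start 7 mm lower than the underside of the bracket's plate. Raised up to about 4 mm the hook turns freely; lifted 7 mm or more while across the slot it catches the rail, cannot be turned and carries the bracket along.
- bracket_mid (a point): Middle of the bright steel bridge-shaped bracket (loose, 320 g), 20 mm above its feet: 110 mm long (x), 42 wide (y), 40 high (z). 6 mm top plate (14 to 20 mm above this point) on 6 mm legs at its ends, long sides open. Slot through the plate, centred, 64 mm along x, 16 mm wide, ends closed. Grip it across its width by the plate's edges. Stands on and along the spacer board.
- spacer_mid (a point): Centre of the loose wooden spacer board under the bracket: 170 mm (x) by 54 mm (y) by 22 mm (z), 130 g, flat on the table at the start.
- pile_top (a point): Centre of the top face of the pile of two like spacer boards (170 mm along x by 54 mm along y, 44 mm high in all, fixed). z is up.
- tray: Long shallow aluminium tray, fixed, for the hook bolt: outside 200 mm (x) by 130 mm (y) by 35 mm high, walls 4 mm, floor about 4 mm thick. Origin at the centre of its underside.
- bin: Squarer, deeper grey plastic bin, fixed, for the bracket: outside 170 mm (x) by 150 mm (y) by 65 mm high, walls 5 mm, floor about 5 mm thick. Origin at the centre of its underside.
- tape: Bystander: tape measure case, 50 x 42 x 34 mm; origin at its underside.
- glue: Bystander: white glue bottle, 56 mm across, 120 mm high; origin at its underside.
- offcut: Bystander: wooden offcut block 60 x 70 x 45 mm; origin at its underside.
Things that resemble listed ones, but are neither listed nor needed, are in the scene too. Of the things shaped like the tray, the aluminium one is meant. Leave any black or red look-alike of the part that bears spacer_mid alone.

How it is judged (in metres and radians):
On the way, in this order (a step that is already met when the one before it is completed fails the run):
1. the hook bolt is clear above the bracket, while the bracket still stands upright on its spacer board (z of hook_foot in the frame of bracket_mid above 0.03 m and angle between bracket_mid's own z axis and vertical below 0.15 rad and distance between bracket_mid and spacer_mid below 0.05 m), for 0.1 s.
2. the hook bolt is down in the tray (x of hook_eye in the frame of tray between -0.096 and 0.096 m and y of hook_eye in the frame of tray between -0.061 and 0.061 m and z of hook_eye in the frame of tray below 0.08 m and x of hook_foot in the frame of tray between -0.096 and 0.096 m and y of hook_foot in the frame of tray between -0.061 and 0.061 m and z of hook_foot in the frame of tray below 0.045 m), for 0.2 s.
3. the bracket stands in the bin (x of bracket_mid in the frame of bin between -0.08 and 0.08 m and y of bracket_mid in the frame of bin between -0.07 and 0.07 m and z of bracket_mid in the frame of bin below 0.035 m and angle between bracket_mid's own z axis and vertical below 0.2 rad), for 0.2 s.
4. the spacer board lies on the pile (horizontal distance between spacer_mid and pile_top below 0.02 m and angle between the x axis of spacer_mid and the x axis of pile_top, either way round below 0.2 rad and z of spacer_mid in the frame of pile_top between 0.006 and 0.017 m and angle between spacer_mid's own z axis and vertical below 0.1 rad), for 0.2 s.
At the end, for the whole second after the job is handed in: Hook bolt inside the long tray (lying or standing: eye and foot within its walls, foot under 45 and eye under 80 mm above its underside); bracket upright (0.2 rad) on the bin's floor; spacer board flat on the pile, within 20 mm and 0.2 rad of square with it; all three at rest and released (all of step 2 and all of step 3 and all of step 4 and linear speed of each of hook, bracket, spacer below 0.03 m/s); the robot touches nothing.
It fails at once if the tape is moved more than 30 mm (distance of tape from where it was at the start of the episode above 0.03 m).
It fails at once if the glue is moved more than 30 mm (distance of glue from where it was at the start of the episode above 0.03 m).
It fails at once if the offcut is moved more than 30 mm (distance of offcut from where it was at the start of the episode above 0.03 m).
It also fails if it takes over 69 s, if anything falls off the work surface, if the arm or the gripper's body presses on something with over 40 N, if the wrist force passes 120 N, or if a joint passes its speed limit or range.

## Working session

There is one attempt and no reset: what is moved stays moved. The work goes in short steps, Python scripts to look and compute and a tool call to move; the robot and the scene stay as the last step left them, time stands still between calls to the robot, and variables do not carry over. Pictures are saved under pics/ and viewed, about 8 in all and at most 12, crops included, and the job is handed in when it is done.

Besides the shell and the picture viewer there is one more tool, called after ">>>" as a command line: name --argument value ..., lists and objects as JSON in quotes. arm_command: Moves the arm, as the interface text tells. Its arguments: {"type":"object","properties":{"deltas":{"type":"string"},"force":{"type":"number"}},"required":["deltas"]}

```bash
mkdir -p pics; ls
cat > h.py <<'E'
from workcell import *
import numpy as np, cv2
from scipy.spatial.transform import Rotation as R
def cam(name):
    c=camera_model(name); K=np.array([[c['fx'],0,c['cx']],[0,c['fy'],c['cy']],[0,0,1]])
    if 'mount' in c:
        s=state(); T=np.eye(4); T[:3,:3]=R.from_euler('xyz',s['ee_rot'],degrees=True).as_matrix(); T[:3,3]=s['ee_pos']
        M=T@np.array(c['mount']); return K,M[:3,:3],M[:3,3]
    Rm=cv2.Rodrigues(np.array(c['rvec'],float))[0]; return K,Rm.T,-Rm.T@np.array(c['tvec'],float).ravel()
def ray(C,p,z):
    K,Rw,o=C; d=Rw@np.linalg.inv(K)@np.array([p[0],p[1],1.]); return (o+d*(z-o[2])/d[2]).round(1)
def proj(C,P):
    K,Rw,o=C; q=K@(Rw.T@(np.array(P,float)-o)); return (q[:2]/q[2]).round(1)
def save(n,im): cv2.imwrite('pics/'+n+'.png',im[:,:,::-1])
E
python3 - <<'E'
from h import *
print(state())
for n in('scene','top'):
    C=cam(n); print(n,C[0][0,0],C[2],C[1][:,2])
    save(n,grab_frame(n))
E
```

```text
pics
{'time_s': 0.0, 'qpos': array([ 7.03037424e+01,  1.83536852e+01,  8.97063053e+01, -1.78412681e-03,
        7.20432137e+01, -1.14434028e+00]), 'qvel': array([ 0.16929551,  0.03589698,  0.023286  , -0.07427451,  0.04924089,
        0.0328434 ]), 'effort': array([ 3.26550500e-03, -4.12470889e+01, -2.31980485e+01,  7.31965899e-02,
        4.55380068e-02, -1.42082604e-04]), 'ee_pos': array([182.74741825, 544.58715903, 174.90053009]), 'ee_rot': array([-1.79896783e+02, -3.65219125e-04,  1.61448634e+02]), 'force': array([0.34779851, 0.17912641, 0.29571439]), 'torque': array([ 0.03218378, -0.00070714,  0.02419898]), 'gripper_width': 91.15733710233884}
scene 478.5017512556182 [1143.58609075 -467.3659195   727.03872433] [-0.54216663  0.55883377 -0.62750312]
top 478.4241243139655 [ 384.09378685  114.48420864 1443.88032526] [ 0.1265905   0.01376928 -0.99185949]
```

View pics/scene.png

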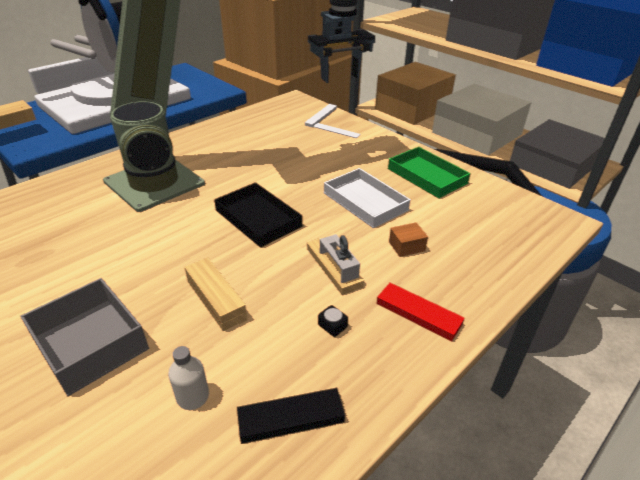

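View pics/top.png

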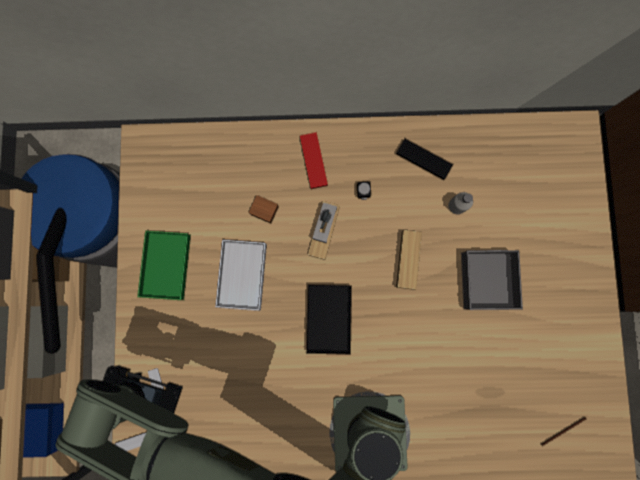

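The trays are aluminium at top (241,273), with green (164,265) and black (328,318) look-alikes. The boards are the natural loose one under the bracket (323,230), the natural pile (409,260), and red and black look-alikes to leave alone. The bin is at (490,278) and the hook at (325,215). Next I check these in a close crop and measure the fixed items.

Run:
```python
from h import *
t=cv2.imread('pics/top.png')[:,:,::-1]; s=cv2.imread('pics/scene.png')[:,:,::-1]
a=cv2.resize(t[190:270,290:440],None,fx=5.2,fy=5.2,interpolation=2)[:400,:780]
b=cv2.resize(s[225:300,290:380],None,fx=4,fy=4,interpolation=2)
c=cv2.resize(s[250:335,175:265],None,fx=3.5,fy=3.5,interpolation=2)
h=np.zeros((600,800,3),np.uint8); 
a=cv2.resize(a,(560,287)); h[:287,:560]=a; h[295:595,:360]=b; h[295:592,370:685]=c
save('crop1',h)
C=cam('top')
for n,p,z in(('hook',(325,215),80),('bracket',(323,222),62),('spacer',(323,230),22),('pile',(409,260),44),('tray',(241,273),35),('bin',(490,278),65),('tape',(364,189),34),('glue',(460,203),100),('off',(264,209),45)): print(n,ray(C,p,z))
hsv=cv2.cvtColor(t,cv2.COLOR_RGB2HSV)
def con(m,box):
    k=np.zeros_like(m); x0,y0,x1,y1=box; k[y0:y1,x0:x1]=m[y0:y1,x0:x1]
    cs=cv2.findContours(k,0,1)[0]; c=max(cs,key=cv2.contourArea); return cv2.minAreaRect(c)
low=((hsv[:,:,1]<60)*255).astype(np.uint8)
for n,box,z in(('tray',(205,225,280,320),35),('bin',(450,235,535,320),65)):
    r=con(low,box); print(n,r,[ray(C,p,z)[:2] for p in cv2.boxPoints(r)])
```

```text
Traceback (most recent call last):
ValueError: could not broadcast input array from shape (298,315,3) into shape (297,315,3)
```

Run:
```python
from h import *
t=cv2.imread('pics/top.png')[:,:,::-1]; s=cv2.imread('pics/scene.png')[:,:,::-1]
a=cv2.resize(t[190:270,290:440],(560,298),interpolation=2)
b=cv2.resize(s[225:300,290:380],(360,300),interpolation=2)
c=cv2.resize(s[250:335,175:265],(315,298),interpolation=2)
h=np.zeros((600,800,3),np.uint8); h[:298,:560]=a; h[300:600,:360]=b; h[300:598,370:685]=c
save('crop1',h)
C=cam('top')
for n,p,z in(('hook',(325,215),80),('bracket',(323,222),62),('spacer',(323,230),22),('pile',(409,260),44),('tray',(241,273),35),('bin',(490,278),65),('tape',(364,189),34),('glue',(460,203),100),('off',(264,209),45)): print(n,ray(C,p,z))
hsv=cv2.cvtColor(t,cv2.COLOR_RGB2HSV)
def con(m,box):
    k=np.zeros_like(m); x0,y0,x1,y1=box; k[y0:y1,x0:x1]=m[y0:y1,x0:x1]
    cs=cv2.findContours(k,0,1)[0]; c=max(cs,key=cv2.contourArea); return cv2.minAreaRect(c)
low=((hsv[:,:,1]<60)*255).astype(np.uint8)
for n,box,z in(('tray',(205,225,280,320),35),('bin',(450,235,535,320),65)):
    r=con(low,box); print(n,r,[ray(C,p,z)[:2] for p in cv2.boxPoints(r)])
```

```text
hook [623.8 110.4  80. ]
bracket [606.4 116.7  62. ]
spacer [588.5 117.4  22. ]
pile [ 490.1 -131.6   44. ]
tray [465.  362.4  35. ]
bin [ 431.1 -356.1   65. ]
tape [707.9  -8.9  34. ]
glue [ 644.4 -274.2  100. ]
off [653.  291.3  45. ]
tray ((240.48773193359375, 274.63525390625), (45.81108474731445, 69.07877349853516), 5.19442892074585) [array([367.7, 440.4]), array([570.2, 422.4]), array([554.2, 286.4]), array([352.5, 306.8])]
bin ((492.0, 279.5), (59.0, 60.0), 90.0) [array([ 513.5, -281.5]), array([ 509. , -453.1]), array([ 341.4, -440.1]), array([ 345.5, -271.1])]
```

View pics/crop1.png

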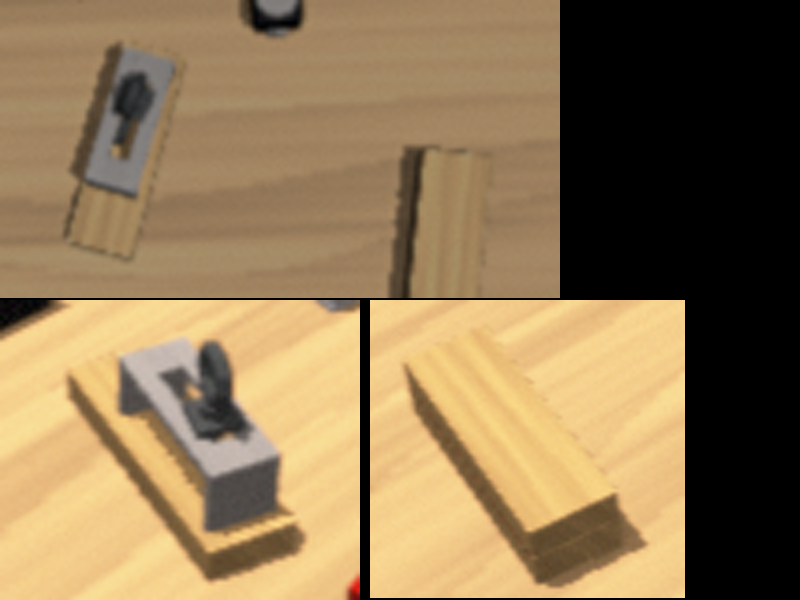

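The crop confirms it: the bracket with the hook stands on the natural board, the ring is toward the far end of the slot, and the separate pile is two boards high. Now I work out the move to a wrist view over it.

```bash
cat >> h.py <<'E'
def go(p,yaw=None,rows=None):
    "remaining shift in tool axes and turn, and rows needed (from the measured pose)"
    s=state(); Rw=R.from_euler('xyz',s['ee_rot'],degrees=True); d=Rw.inv().apply(np.array(p,float)-s['ee_pos'])
    w=(Rw.inv()*R.from_euler('xyz',[180,0,s['ee_rot'][2] if yaw is None else yaw],degrees=True)).as_rotvec(degrees=True)
    n=rows or int(np.ceil(max(np.linalg.norm(d)/60,np.linalg.norm(w)/10.5,1)))
    print('t',s['time_s'],'pos',s['ee_pos'].round(1),s['ee_rot'].round(1),'F',s['force'].round(1),'w',round(s['gripper_width'],1)); print('total',d.round(1),w.round(1),'rows',n,'each',(d/n).round(1),(w/n).round(2))
E
python3 - <<'E'
from h import *
print(np.array(camera_model('wrist')['mount']).round(3),camera_model('wrist')['fx'])
go([610,115,300],73)
E
```

```text
[[  -0.      -0.962   -0.272   77.596]
 [   1.      -0.      -0.      -0.644]
 [   0.      -0.272    0.962 -209.488]
 [   0.       0.       0.       1.   ]] 382.69332962987716
t 0.1 pos [182.8 544.6 175. ] [-179.9   -0.   161.5] F [-0.1 -0.4  0.1] w 91.2
total [-541.7 -271.6 -124.6] [-0.1  0.1 88.5] rows 11 each [-49.2 -24.7 -11.3] [-0.01  0.01  8.04]
```

>>> arm_command --deltas "-50 -25 -14 0 0 0 91; -50 -25 -14 0 0 0 91; -50 -25 -14 0 0 0 91; -50 -25 -14 0 0 0 91; -50 -25 -14 0 0 0 91"

```text
time_s: 0.72
ee_pos: [381.1, 345.5, 245.9]
ee_rot: [-180.0, -0.0, 161.5]
force: [0.7, 1.2, -0.2]
gripper_width: 91.3
```

>>> arm_command --deltas "-50 -25 -14 0 0 0 91; -50 -25 -14 0 0 0 91; -50 -25 -14 0 0 0 91; -50 -25 -14 0 0 0 91; -50 -25 -14 0 0 0 91"

```text
time_s: 1.35
ee_pos: [578.3, 147.6, 315.8]
ee_rot: [180.0, -0.0, 161.4]
force: [0.6, 0.8, 0.8]
gripper_width: 91.2
```

>>> arm_command --deltas "-21 -10 0 0 0 10 91; 0 0 0 0 0 10 91; 0 0 0 0 0 10 91; 0 0 0 0 0 10 91; 0 0 0 0 0 10 91"

```text
time_s: 1.98
ee_pos: [594.0, 132.7, 315.1]
ee_rot: [-179.9, -0.0, 111.1]
force: [-0.9, 0.5, -0.4]
gripper_width: 91.0
```

>>> arm_command --deltas "0 0 0 0 0 10 91; 0 0 0 0 0 10 91; 0 0 0 0 0 10 91; 0 0 0 0 0 8 91; 0 0 0 0 0 0 91"

```text
time_s: 2.6
ee_pos: [594.0, 132.8, 315.2]
ee_rot: [-179.9, 0.0, 73.5]
force: [0.1, -0.0, -0.1]
gripper_width: 91.2
```

Run:
```python
from h import *
go([610,115,300],73)
np.save('cw1.npy',np.array(cam('wrist'),dtype=object),allow_pickle=True)
save('w1',grab_frame('wrist'))
```

```text
t 2.6 pos [594.  132.8 315.2] [-179.9    0.    73.5] F [ 0.1 -0.  -0.1] w 91.2
total [-12.5  20.4  15.2] [-0.1  0.   0.5] rows 1 each [-12.5  20.4  15.2] [-0.05  0.03  0.54]Traceback (most recent call last):
  File "<stdin>", line 3, in <module>
ValueError: could not broadcast input array from shape (3,3) into shape (3,)
```

Run:
```python
from h import *
save('w1',grab_frame('wrist'))
```

```text
(no output)
```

View pics/w1.png

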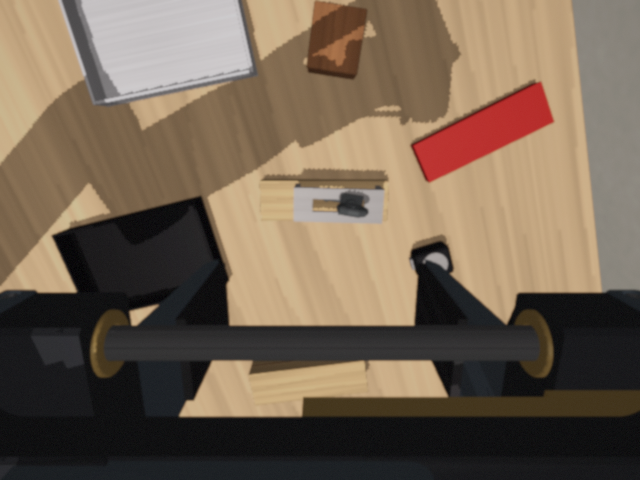

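>>> arm_command --deltas "-7 12 60 0 0 0 91; -6 11 60 0 0 0 91; 0 0 0 0 0 0 91; 0 0 0 0 0 0 91"

```text
time_s: 3.15
ee_pos: [613.7, 114.4, 198.2]
ee_rot: [179.8, -0.1, 73.5]
force: [-0.6, -0.1, 0.7]
gripper_width: 91.2
```

Run:
```python
from h import *
go([610,115,190],73)
C=cam('wrist'); im=grab_frame('wrist'); save('w2',im)
np.savez('cw2.npz',K=C[0],Rw=C[1],o=C[2])
x0,y0=220,140
c=cv2.resize(im[y0:y0+150,x0:x0+200],None,fx=4,fy=4,interpolation=2)
c=np.clip(c.astype(float)*1.6,0,255).astype(np.uint8)
save('w2c',c)
```

```text
t 3.15 pos [613.7 114.4 198.2] [ 1.798e+02 -1.000e-01  7.350e+01] F [-0.6 -0.1  0.7] w 91.2
total [-0.5 -3.8  8.2] [ 0.2 -0.1  0.5] rows 1 each [-0.5 -3.8  8.2] [ 0.17 -0.11  0.5 ]
```

View pics/w2c.png

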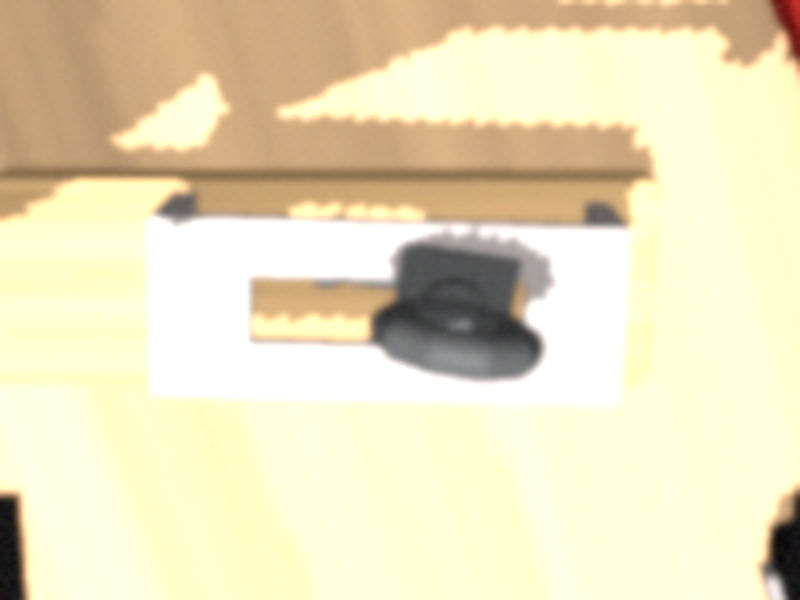

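The ring looks lined up with the slot (long axis (375,320)→(540,345)) rather than across it, and no foot shows on either side. I take one oblique look under the plate before gripping anything.

>>> arm_command --deltas "40 0 30 0 0 0 91; 40 0 33 0 -9 0 91; 0 0 0 0 -9 0 91; 0 0 0 0 -9 0 91; 0 0 0 0 -9 0 91"

```text
time_s: 3.82
ee_pos: [636.9, 192.7, 136.5]
ee_rot: [179.6, 35.9, 73.3]
force: [1.2, 0.0, -0.8]
gripper_width: 90.9
```

>>> arm_command --deltas "0 0 0 0 0 0 91; 0 0 0 0 0 0 91"

```text
time_s: 4.08
ee_pos: [636.1, 190.7, 134.8]
ee_rot: [179.8, 35.8, 73.3]
force: [-0.7, -0.0, -0.1]
gripper_width: 91.0
```

Run:
```python
from h import *
print(state()['ee_pos'],state()['ee_rot'])
C=cam('wrist'); im=grab_frame('wrist'); save('w3',im)
np.savez('cw3.npz',K=C[0],Rw=C[1],o=C[2])
q=proj(C,[612,115,50]); print(q)
x0,y0=np.clip((q-[110,80]).astype(int),0,400); print(x0,y0)
a=cv2.resize(im[y0:y0+150,x0:x0+200],(800,600),interpolation=2)
save('w3c',np.clip(a*1.4,0,255).astype(np.uint8))
```

```text
[636.05173135 190.6972053  134.81853217] [179.80845889  35.77069579  73.32259509]
[320.2 235.7]
210 155
```

View pics/w3c.png

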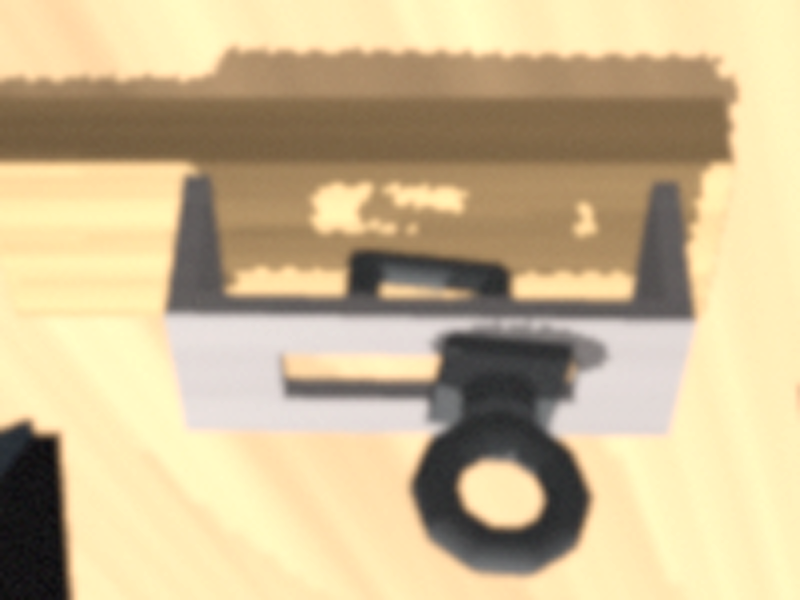

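Seen from +y (image upside down), the ring at (502,493) faces the camera. The foot runs from (500,275) to (360,265) under the plate, with its tip near (360,290). So the foot points toward the bracket's near end, nearly along the slot, which disagrees with the stated "across". I'll measure the angles.

Run:
```python
from h import *
def ld(f): d=np.load(f); return d['K'],d['Rw'],d['o']
A=ld('cw2.npz');B=ld('cw3.npz')
a=lambda x,y,z: ray(A,(x/4+220,y/4+140),z)
b=lambda x,y,z: ray(B,(x/4+210,y/4+155),z)
ang=lambda p,q: round(float(np.degrees(np.arctan2(q[1]-p[1],q[0]-p[0]))),1)
c=[a(*p,62) for p in((150,215),(630,228),(620,403),(152,397))]; print('corners w2',c,np.mean(c,0),ang(c[0],c[1]),ang(c[3],c[2]))
d=[b(*p,62) for p in((168,310),(692,320),(670,433),(187,430))]; print('corners w3',d,np.mean(d,0),ang(d[0],d[1]),ang(d[3],d[2]))
print('slot w2',a(250,310,62),a(525,310,62)); print('slot w3',b(283,373,62),b(575,380,62))
f=[b(360,266,31),b(500,279,31)];print('foot',f,ang(*f))
f=[b(352,253,27),b(505,268,27)];print('foot low edge',f,ang(*f))
w=[a(400,243,67),a(520,258,67)];print('washer w2',w,ang(*w))
w=[b(445,335,67),b(575,347,67)];print('washer w3',w,ang(*w))
print('eye w3',b(502,495,92)); r=[a(375,312,95),a(541,340,95)];print('ring w2',r,np.mean(r,0),ang(*r))
r=[b(414,487,92),b(590,503,92)];print('ring w3',r,ang(*r))
```

```text
corners w2 [array([563.2, 149.4,  62. ]), array([667.1, 115.5,  62. ]), array([654.6,  75.8,  62. ]), array([549.5, 108.6,  62. ])] [608.6   112.325  62.   ] -18.1 -17.3
corners w3 [array([564. , 149.5,  62. ]), array([666.5, 115.4,  62. ]), array([654.9,  75.7,  62. ]), array([549.8, 108.5,  62. ])] [608.8   112.275  62.   ] -18.4 -17.3
slot w2 [578.1 121.9  62. ] [639.1 103.8  62. ]
slot w3 [578.7 122.5  62. ] [638.6 101.9  62. ]
foot [array([593.4, 117.5,  31. ]), array([623. , 103.8,  31. ])] -24.8
foot low edge [array([591.5, 118. ,  27. ]), array([624. , 102.7,  27. ])] -25.2
washer w2 [array([616.1, 128. ,  67. ]), array([641.1, 117. ,  67. ])] -23.7
washer w3 [array([617.8, 131.4,  67. ]), array([642.4, 119.8,  67. ])] -25.2
eye w3 [622.9 107.6  92. ]
ring w2 [array([608.4, 120.3,  95. ]), array([640.2, 104.6,  95. ])] [624.3  112.45  95.  ] -26.3
ring w3 [array([606.6, 115.7,  92. ]), array([639.5,  99.4,  92. ])] -26.4
```

Both views agree. The bracket centre is (608.7, 112.3) with yaw −17.7°. The hook eye is near (623, 107.6), with its plane at yaw −25.5° and the foot pointing to the near end. It needs only about 8° of turn, and with the shank 15 mm along the slot the foot already fits lengthwise. I untilt, turn the jaws across the ring and grip it.

>>> arm_command --deltas "-35 0 -45 0 0 0 91; 0 0 0 0 9 0 91; 0 0 0 0 9 0 91; 0 0 0 0 9 0 91; 0 0 0 0 9 0 91"

```text
time_s: 4.75
ee_pos: [635.3, 187.4, 194.0]
ee_rot: [179.6, -0.5, 73.3]
force: [-0.1, 0.3, -0.0]
gripper_width: 90.7
```

>>> arm_command --deltas "-40 0 0 0 0 -10 91; -40 0 0 0 0 -10 70; 0 0 0 0 0 -10 60; 0 0 0 0 0 -10 50; 0 0 0 0 0 -10 50"

```text
time_s: 5.38
ee_pos: [618.8, 108.9, 192.8]
ee_rot: [179.7, 0.1, 123.6]
force: [0.6, 0.9, 0.9]
gripper_width: 53.7
```

>>> arm_command --deltas "0 0 0 0 0 -10 50; 0 0 0 0 0 -10 50; 0 0 0 0 0 -10 50; 0 0 0 0 0 0 50; 0 0 0 0 0 0 50"

```text
time_s: 6.0
ee_pos: [618.8, 109.9, 191.3]
ee_rot: [179.9, 0.1, 153.2]
force: [-0.7, -0.2, 0.6]
gripper_width: 49.8
```

Run:
```python
from h import *
go([623.2,107.8,140],154.5); go([623.2,107.8,78],154.5)
```

```text
t 6.0 pos [618.8 109.9 191.3] [1.799e+02 1.000e-01 1.532e+02] F [-0.7 -0.2  0.6] w 49.8
total [-4.8  0.  51.3] [ 0.1  0.1 -1.3] rows 1 each [-4.8  0.  51.3] [ 0.09  0.11 -1.26]
t 6.0 pos [618.8 109.9 191.3] [1.799e+02 1.000e-01 1.532e+02] F [-0.7 -0.2  0.6] w 49.8
total [-4.700e+00 -1.000e-01  1.133e+02] [ 0.1  0.1 -1.3] rows 2 each [-2.3 -0.  56.6] [ 0.05  0.06 -0.63]
```

>>> arm_command --deltas "-5 0 40 0 0 -1.3 40; 0 0 40 0 0 0 35; 0 0 25 0 0 0 35; 0 0 8 0 0 0 35; 0 0 0 0 0 0 35"

```text
time_s: 6.62
ee_pos: [623.5, 108.4, 77.2]
ee_rot: [180.0, 0.0, 154.7]
force: [0.0, -0.2, 0.0]
gripper_width: 35.0
```

>>> arm_command --deltas "0 0 0 0 0 0 20; 0 0 0 0 0 0 14; 0 0 0 0 0 0 4; 0 0 0 0 0 0 4; 0 0 0 0 0 0 4" --force 20

```text
time_s: 7.25
ee_pos: [623.3, 108.5, 76.8]
ee_rot: [180.0, 0.0, 154.7]
force: [0.0, 0.3, 0.3]
gripper_width: 3.9
```

>>> arm_command --deltas "0 0 0 0 0 0 4; 0 0 0 0 0 0 4" --force 30

```text
time_s: 7.5
ee_pos: [623.2, 108.4, 76.7]
ee_rot: [180.0, -0.0, 154.7]
force: [-0.0, -0.4, 0.1]
gripper_width: 3.8
```

The fingers closed to 3.8 mm, so the ring isn't between them. I take a combined look.

Run:
```python
from h import *
C=cam('wrist'); im=grab_frame('wrist'); s=grab_frame('scene'); save('w4',im); save('s4',s)
h=np.zeros((600,800,3),np.uint8)
q=proj(cam('scene'),[615,110,70]).astype(int); print(q,proj(C,[623,108,92]))
h[:,:450]=cv2.resize(s[q[1]-60:q[1]+40,q[0]-37:q[0]+38],(450,600),interpolation=2)
h[:262,450:]=cv2.resize(im,(350,262))
h[270:570,450:]=cv2.resize(im[130:280,220:395],(350,300),interpolation=2)
save('c4',np.clip(h*1.4,0,255).astype(np.uint8))
```

```text
[339 249] [321.8 276.7]
```

View pics/c4.png

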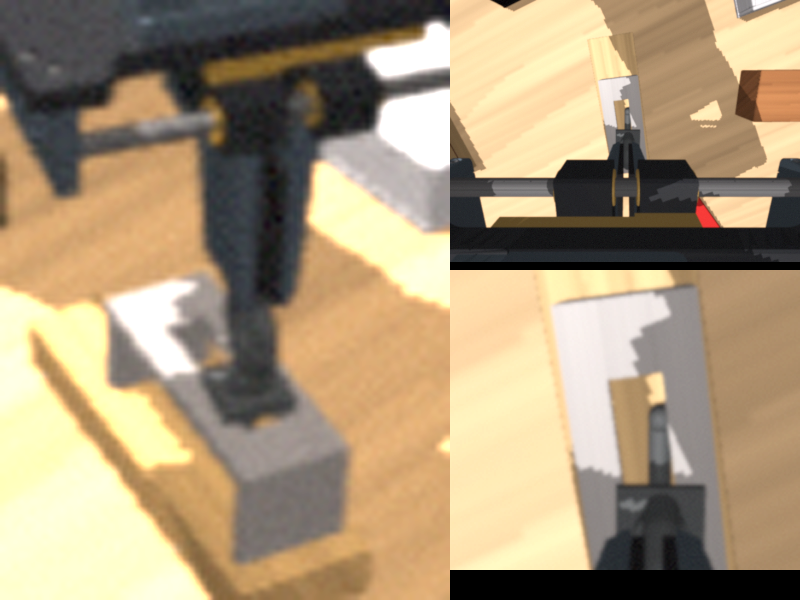

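>>> arm_command --deltas "0 0 0 0 0 0 0; 0 0 0 0 0 0 0; 0 0 0 0 0 0 0" --force 30

```text
time_s: 7.98
ee_pos: [623.3, 108.5, 76.7]
ee_rot: [180.0, -0.0, 154.8]
force: [-1.3, -0.5, -0.1]
gripper_width: 0.3
```

Run:
```python
from h import *
C=cam('scene'); q=np.array([339,249])
for P in([623.3,108.5,77],[623.3,108.5,111],[623,107.6,92],[623,107.6,62],[667,115.5,62],[654.7,75.8,62],[550,108.5,62],[654.7,75.8,22]):
    p=proj(C,P); print(P,p,((p-q+[37,60])*6).round())
print(state())
im=grab_frame('wrist');s=grab_frame('scene')
h=np.zeros((600,800,3),np.uint8)
h[:,:400]=cv2.resize(s[210:285,315:365],(400,600),interpolation=2)
h[:,400:]=cv2.resize(im[170:320,270:370],(400,600),interpolation=2)
save('c5',np.clip(h*1.6,0,255).astype(np.uint8))
```

```text
[623.3, 108.5, 77] [341.8 249.2] [239. 361.]
[623.3, 108.5, 111] [342.4 236.6] [242. 286.]
[623, 107.6, 92] [341.7 243.8] [238. 329.]
[623, 107.6, 62] [341.1 254.7] [235. 394.]
[667, 115.5, 62] [358.8 263. ] [341. 444.]
[654.7, 75.8, 62] [341.4 268.9] [236. 479.]
[550, 108.5, 62] [317.8 238.8] [ 95. 299.]
[654.7, 75.8, 22] [340.6 282.9] [232. 563.]
{'time_s': 7.975, 'qpos': array([ 8.82896571e+00,  2.75711834e+01,  8.98342703e+01,  3.41936558e-03,
        6.25932824e+01, -5.59228842e+01]), 'qvel': array([-0.04523484,  0.03805417, -0.01099551, -0.0542419 , -0.03608868,
       -0.02212054]), 'effort': array([-1.25751652e-03, -4.78914714e+01, -2.13608229e+01,  1.22515179e-02,
        8.48456472e-02,  3.34877598e-05]), 'ee_pos': array([623.26165649, 108.46661024,  76.72071631]), 'ee_rot': array([ 1.79996778e+02, -6.54081550e-04,  1.54750276e+02]), 'force': array([-1.33143842, -0.54299613, -0.08461   ]), 'torque': array([-0.0153375 ,  0.05284073,  0.02403228]), 'gripper_width': 0.27223173022192043}
```

View pics/c5.png

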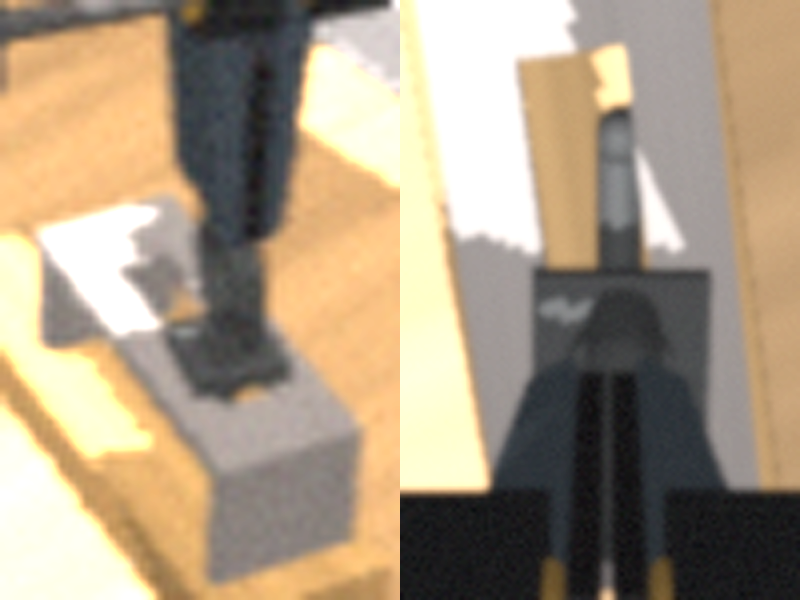

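Run:
```python
from h import *
W=cam('wrist');S=cam('scene')
cw=lambda p:((proj(W,p)-[270,170])*4+[400,0]).round(); cs=lambda p:((proj(S,p)-[315,210])*8).round()
T=state()['ee_pos']; tx=np.array([-.9045,.4266,0]);ty=np.array([.4266,.9045,0])
e=np.array([623,107.6,92]); up=np.array([0,0,1.])
for n,p in(('tcp',T),('tip19',T+19*up),('tip pad edge+x',T+16*tx),('pad-x',T-16*tx),('eye',e),('ringtop',e+19*up),('ring+x',e+19*tx),('ring-x',e-19*tx),('ringbot',e-19*up),('washer+x',e-25*up+13.5*tx),('washer+x+y',e-25*up+13.5*tx+13.5*ty),('washer-x-y',e-25*up-13.5*tx-13.5*ty)):
    print(n,p.round(),'wrist',cw(p),'scene',cs(p))
for x,y in((535,270),(710,270)): print(ray(W,((x-400)/4+270,y/4+170),67))
```

```text
tcp [623. 108.  77.] wrist [610. 388.] scene [214. 314.]
tip19 [623. 108.  96.] wrist [611. 437.] scene [217. 258.]
tip pad edge+x [609. 115.  77.] wrist [611. 282.] scene [193. 278.]
pad-x [638. 102.  77.] wrist [610. 489.] scene [235. 352.]
eye [623. 108.  92.] wrist [604. 427.] scene [214. 270.]
ringtop [623. 108. 111.] wrist [604. 484.] scene [216. 214.]
ring+x [606. 116.  92.] wrist [604. 294.] scene [188. 227.]
ring-x [640.  99.  92.] wrist [605. 555.] scene [239. 315.]
ringbot [623. 108.  73.] wrist [605. 380.] scene [210. 326.]
washer+x [611. 113.  67.] wrist [605. 280.] scene [192. 312.]
washer+x+y [617. 126.  67.] wrist [695. 280.] scene [238. 302.]
washer-x-y [629.  90.  67.] wrist [517. 449.] scene [179. 386.]
[604.9 104.7  67. ]
[616.  128.2  67. ]
```

Both views show the shut fingertips resting at about ring-top height (z≈110), roughly 30 mm above the reported TCP. The ring is below them, so the stated tool length doesn't match. I open and descend slowly, watching the force.

>>> arm_command --deltas "0 2 -3 0 0 0 38; 0 0 0 0 0 0 38; 0 0 0 0 0 0 38; 0 0 0 0 0 0 38; 0 0 5 0 0 0 38"

```text
time_s: 8.7
ee_pos: [624.4, 110.3, 74.9]
ee_rot: [180.0, 0.0, 154.7]
force: [0.5, 0.3, -0.2]
gripper_width: 37.8
```

>>> arm_command --deltas "0 0 4 0 0 0 38; 0 0 4 0 0 0 38; 0 0 0 0 0 0 38"

```text
time_s: 9.07
ee_pos: [623.8, 110.2, 66.1]
ee_rot: [-180.0, -0.1, 154.7]
force: [-1.1, 0.2, -0.4]
gripper_width: 38.1
```

>>> arm_command --deltas "0 0 4 0 0 0 38; 0 0 4 0 0 0 38; 0 0 0 0 0 0 38"

```text
time_s: 9.45
ee_pos: [623.8, 110.2, 58.3]
ee_rot: [-180.0, -0.0, 154.8]
force: [0.2, -1.3, -0.3]
gripper_width: 38.4
```

>>> arm_command --deltas "0 0 0 0 0 0 12; 0 0 0 0 0 0 0; 0 0 0 0 0 0 0; 0 0 0 0 0 0 0; 0 0 0 0 0 0 0" --force 20

```text
time_s: 10.07
ee_pos: [624.2, 110.3, 58.9]
ee_rot: [180.0, 0.0, 154.8]
force: [0.6, 0.2, 0.4]
gripper_width: 9.9
```

It gripped at 9.9 mm. I reseat about 9 mm deeper for a firmer hold.

>>> arm_command --deltas "0 0 0 0 0 0 20; 0 0 5 0 0 0 20; 0 0 4 0 0 0 20; 0 0 0 0 0 0 20; 0 0 0 0 0 0 0"

```text
time_s: 10.7
ee_pos: [624.1, 110.3, 49.7]
ee_rot: [180.0, -0.0, 154.7]
force: [0.3, 0.5, -0.1]
gripper_width: 12.9
```

>>> arm_command --deltas "0 0 0 0 0 0 0; 0 0 0 0 0 0 0; 0 0 0 0 0 0 0; 0 0 -2 0 0 0 0; 0 0 0 0 0 0 0" --force 40

```text
time_s: 11.32
ee_pos: [624.1, 110.3, 51.9]
ee_rot: [180.0, 0.0, 154.7]
force: [0.6, -0.2, -1.2]
gripper_width: 9.2
```

>>> arm_command --deltas "0 0 0 0 0 -2 0; 0 0 0 0 0 -2 0; 0 0 0 0 0 -2 0; 0 0 0 0 0 -1.5 0; 0 0 0 0 0 0 0"

```text
time_s: 11.95
ee_pos: [624.1, 110.2, 51.7]
ee_rot: [180.0, 0.0, 162.3]
force: [-0.1, -0.8, -1.0]
gripper_width: 9.7
```

Run:
```python
from h import *
s=state();print(s['force'],s['torque'],s['ee_pos'],s['ee_rot'])
im=grab_frame('wrist');g=grab_frame('scene')
h=np.zeros((600,800,3),np.uint8)
h[:,:400]=cv2.resize(g[210:285,315:365],(400,600),interpolation=2)
h[:,400:]=cv2.resize(im[150:300,270:370],(400,600),interpolation=2)
save('c6',np.clip(h*1.6,0,255).astype(np.uint8))
```

```text
[-0.12083389 -0.77676657 -0.9699963 ] [-0.04725745  0.02100473 -0.0104555 ] [624.12456289 110.24004167  51.73049802] [1.79995126e+02 4.72858416e-04 1.62262300e+02]
```

View pics/c6.png

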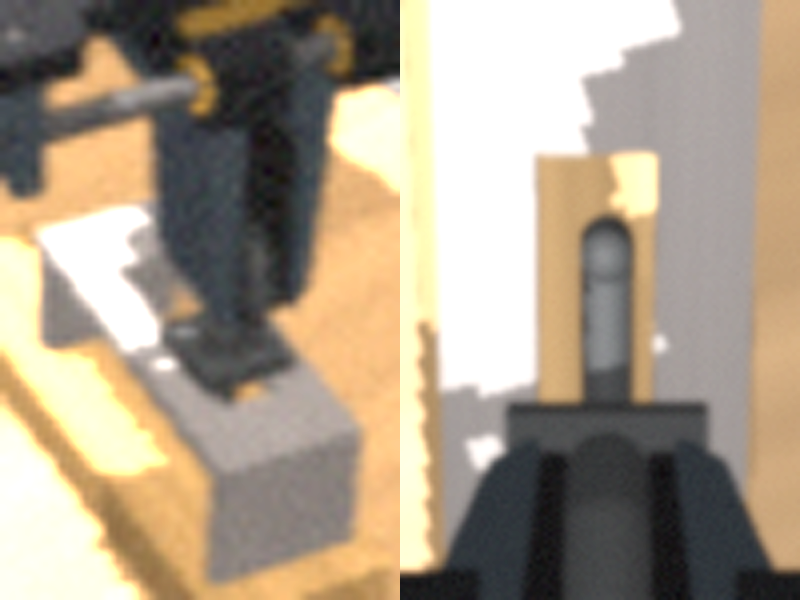

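The foot now lies along the slot: foot columns 582–632 inside slot 537–657, with its end clear. I lift gently and watch the force.

>>> arm_command --deltas "0 -0.8 -5 0 0 0 0; 0 0 -5 0 0 0 0; 0 0 -5 0 0 0 0; 0 0 0 0 0 0 0"

```text
time_s: 12.55
ee_pos: [624.3, 109.6, 67.5]
ee_rot: [180.0, 0.1, 162.2]
force: [0.1, -0.3, -1.3]
gripper_width: 9.5
```

>>> arm_command --deltas "0 0 -10 0 0 0 0; 0 0 -10 0 0 0 0; 0 0 -10 0 0 0 0; 0 0 -10 0 0 0 0; 0 0 0 0 0 0 0"

```text
time_s: 13.18
ee_pos: [624.6, 109.6, 108.0]
ee_rot: [179.9, 0.1, 162.2]
force: [-0.5, -0.2, -0.8]
gripper_width: 9.1
```

>>> arm_command --deltas "0 0 -25 0 0 0 0; 0 0 -25 0 0 0 0; 0 0 -25 0 0 0 0; 0 0 0 0 0 0 0; 0 0 0 0 0 0 0"

```text
time_s: 13.8
ee_pos: [623.1, 109.4, 180.3]
ee_rot: [-179.9, -0.1, 162.2]
force: [0.2, 0.2, -0.9]
gripper_width: 9.4
```

Run:
```python
from h import *
s=state();print(s['force'],s['gripper_width'])
C=cam('wrist');im=grab_frame('wrist');g=grab_frame('scene');t=grab_frame('top')
save('s7',g);save('t7',t);save('w7',im)
h=np.zeros((600,800,3),np.uint8)
h[:300,:400]=cv2.resize(g[150:300,270:470],(400,300),interpolation=2)
h[:300,400:]=cv2.resize(im,(400,300))
h[300:,:350]=cv2.resize(t[180:300,200:340],(350,300),interpolation=2)
h[300:,350:800]=cv2.resize(t[220:320,390:540],(450,300),interpolation=2)
save('c7',np.clip(h*1.3,0,255).astype(np.uint8))
```

```text
[ 0.17805676  0.19934754 -0.89298284] 9.372397775919781
```

View pics/c7.png

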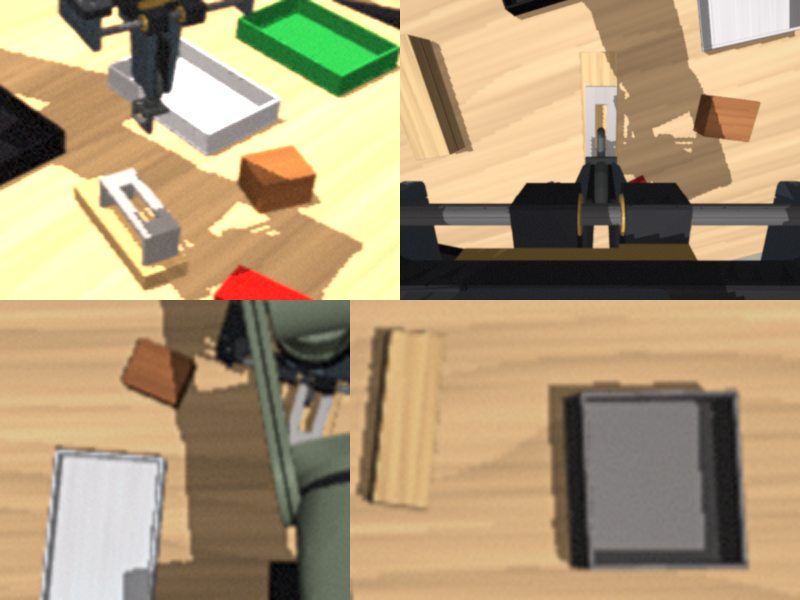

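The hook is out, and the bracket still stands on its board where it was. The tray centre is about (461, 364) with its long axis at −5°. I carry the hook over it with the foot pointing across the tray, so that any topple goes along the length.

>>> arm_command --deltas "39 34 8 0 0 0 0; 39 34 8 0 0 0 0; 39 34 8 0 0 0 0; 39 34 8 0 0 0 0; 39 34 8 0 0 0 0"

```text
time_s: 14.58
ee_pos: [488.7, 332.0, 140.7]
ee_rot: [-180.0, -0.0, 162.2]
force: [0.6, 0.2, -1.0]
gripper_width: 9.1
```

>>> arm_command --deltas "39 34 8 0 0 10 0; 0 0 0 0 0 10 0; 0 0 0 0 0 10 0; 0 0 0 0 0 10 0; 0 0 0 0 0 10 0"

```text
time_s: 15.2
ee_pos: [462.7, 374.9, 132.8]
ee_rot: [-179.9, 0.0, 111.9]
force: [0.3, -0.9, -0.6]
gripper_width: 9.3
```

>>> arm_command --deltas "0 0 0 0 0 10 0; 0 0 0 0 0 10 0; 0 0 0 0 0 7 0; 0 0 0 0 0 0 0; 0 0 0 0 0 0 0"

```text
time_s: 15.82
ee_pos: [463.0, 375.0, 133.3]
ee_rot: [-180.0, 0.0, 85.4]
force: [-1.5, 0.0, -0.6]
gripper_width: 9.0
```

Run:
```python
from h import *
go([462,376,30],85)
```

```text
t 15.825 pos [463.  375.  133.3] [-180.     0.    85.4] F [-1.5  0.  -0.6] w 9.0
total [  1.   -1.  103.3] [-0.   0.   0.4] rows 2 each [ 0.5 -0.5 51.7] [-0.02  0.01  0.18]
```

>>> arm_command --deltas "0 0 40 0 0 0 0; 0 0 40 0 0 0 0; 0 0 20 0 0 0 0; 0 0 0 0 0 0 0; 0 0 0 0 0 0 0"

```text
time_s: 16.45
ee_pos: [464.0, 375.7, 34.7]
ee_rot: [179.9, -0.1, 85.3]
force: [0.3, 0.5, -1.0]
gripper_width: 9.5
```

>>> arm_command --deltas "0 0 3 0 0 0 0; 0 0 3 0 0 0 0; 0 0 2 0 0 0 0; 0 0 0 0 0 0 0"

```text
time_s: 16.95
ee_pos: [463.1, 375.0, 25.6]
ee_rot: [-180.0, 0.0, 85.2]
force: [0.3, -0.9, -0.8]
gripper_width: 9.1
```

>>> arm_command --deltas "0 0 2 0 0 0 0; 0 0 0 0 0 0 16; 0 0 0 0 0 0 24; 0 0 0 0 0 0 30; 0 0 -10 0 0 0 30"

```text
time_s: 17.58
ee_pos: [462.7, 374.7, 33.5]
ee_rot: [-179.9, 0.1, 85.2]
force: [1.1, -0.0, -0.1]
gripper_width: 29.9
```

>>> arm_command --deltas "0 0 -30 0 0 0 30; 0 0 -50 0 0 0 40; 0 0 -50 0 0 0 70; 0 0 0 0 0 0 91; 0 0 0 0 0 0 91"

```text
time_s: 18.2
ee_pos: [462.8, 374.8, 163.7]
ee_rot: [-180.0, 0.0, 85.2]
force: [0.0, -0.1, -0.5]
gripper_width: 67.1
```

Run:
```python
from h import *
go([463,300,165],85)
g=grab_frame('scene');C=cam('wrist');im=grab_frame('wrist');save('s8',g);save('w8',im)
S=cam('scene')
# dark blob inside the tray in scene view
o=np.array([461,364,4.]);ux=np.array([.9962,-.0872,0]);uy=np.array([.0872,.9962,0])
for nm,cm,i in(('scene',S,g),('wrist',C,im)):
    poly=np.array([proj(cm,o+a*ux+b*uy) for a,b in((-95,-60),(95,-60),(95,60),(-95,60))],np.int32)
    m=np.zeros(i.shape[:2],np.uint8);cv2.fillPoly(m,[poly],255)
    d=(i.max(2)<75).astype(np.uint8)*m
    n,l,st,ce=cv2.connectedComponentsWithStats(d)
    print(nm,poly.tolist(),[(st[k].tolist(),ray(cm,ce[k],12)) for k in range(1,n) if st[k][4]>25])
```

```text
t 18.2 pos [462.8 374.8 163.7] [-180.     0.    85.2] F [ 0.  -0.1 -0.5] w 67.1
total [-74.5   6.4  -1.3] [-0.   0.   0.2] rows 2 each [-37.3   3.2  -0.7] [-0.01  0.01  0.12]
scene [[323, 192], [371, 225], [404, 208], [356, 177]] [([345, 187, 28, 17, 151], array([444.6, 363.4,  12. ]))]
wrist [[229, 275], [413, 276], [422, 158], [221, 157]] [([294, 209, 41, 67, 859], array([451. , 343.1,  12. ])), ([228, 260, 19, 16, 242], array([371.8, 322.8,  12. ])), ([397, 261, 18, 16, 231], array([540.6, 307.8,  12. ]))]
```

The hook lies in the tray (scene blob at about (359,195), inside). Next is the bracket: above its centre, yaw 162.3°, allowing for the ~35 mm tool-length difference.

>>> arm_command --deltas "-50 33.5 0 0 0 0 91; -50 33.5 0 0 0 0 91; -50 33.5 0 0 0 0 91; -50 33.5 0 0 0 0 91; -50 33.5 0 0 0 0 91"

```text
time_s: 18.92
ee_pos: [609.4, 110.3, 162.1]
ee_rot: [-179.8, 0.0, 85.2]
force: [1.8, 0.8, -0.3]
gripper_width: 91.3
```

>>> arm_command --deltas "0 0 0 0 0 -10 80; 0 0 0 0 0 -10 75; 0 0 0 0 0 -10 70; 0 0 0 0 0 -10 70; 0 0 0 0 0 -10 70"

```text
time_s: 19.55
ee_pos: [608.5, 111.9, 161.9]
ee_rot: [-179.8, -0.1, 135.6]
force: [-0.1, -0.2, -0.1]
gripper_width: 70.3
```

>>> arm_command --deltas "0 0 0 0 0 -10 70; 0 0 0 0 0 -10 70; 0 0 0 0 0 -7 70; 0 0 0 0 0 0 70; 0 0 0 0 0 0 70"

```text
time_s: 20.18
ee_pos: [609.0, 112.1, 162.8]
ee_rot: [-180.0, -0.1, 162.2]
force: [-0.2, 0.1, -0.3]
gripper_width: 70.0
```

Run:
```python
from h import *
go([608.7,112.3,60],162.3)
W=cam('wrist');im=grab_frame('wrist');save('w9',im)
hsv=cv2.cvtColor(im,cv2.COLOR_RGB2HSV)
c=np.array([608.7,112.3,62]);u=np.array([.9527,-.304,0]);n=np.array([.304,.9527,0])
poly=np.array([proj(W,c+a*u+b*n) for a,b in((-70,-32),(70,-32),(70,32),(-70,32))],np.int32);print(poly.tolist())
m=np.zeros(im.shape[:2],np.uint8);cv2.fillPoly(m,[poly],255)
k=((hsv[:,:,1]<50)&(hsv[:,:,2]>85)).astype(np.uint8)*m
cs=cv2.findContours(k,0,1)[0];r=cv2.minAreaRect(max(cs,key=cv2.contourArea));print(r,[ray(W,p,62)[:2] for p in cv2.boxPoints(r)],ray(W,r[0],62))
```

```text
t 20.175 pos [609.  112.1 162.8] [-1.800e+02 -1.000e-01  1.622e+02] F [-0.2  0.1 -0.3] w 70.0
total [  0.2   0.2 102.8] [-0.  -0.1 -0.1] rows 2 each [ 0.1  0.1 51.4] [-0.02 -0.04 -0.07]
[[281, 138], [286, 301], [358, 301], [363, 138]]
((323.0, 220.5), (129.0, 52.0), 90.0) [array([548.9, 110.3]), array([561.6, 149.6]), array([667.5, 117.8]), array([653.6,  74.6])] [605.4 113.9  62. ]
```

The bracket has not moved. I descend and grip it.

>>> arm_command --deltas "0 0 45 0 0 0 70; 0 0 45 0 0 0 70; 0 0 30 0 0 0 70; 0 0 15 0 0 0 70; 0 0 8 0 0 0 70"

```text
time_s: 20.85
ee_pos: [609.7, 112.2, 20.4]
ee_rot: [180.0, 0.0, 162.2]
force: [0.9, 0.2, 0.6]
gripper_width: 70.0
```

>>> arm_command --deltas "0 0 7 0 0 0 70; 0 0 0 0 0 0 60; 0 0 0 0 0 0 50; 0 0 0 0 0 0 46; 0 0 0 0 0 0 43" --force 30

```text
time_s: 21.48
ee_pos: [609.8, 112.5, 14.2]
ee_rot: [179.9, 0.0, 162.2]
force: [0.9, 1.9, 1.1]
gripper_width: 43.4
```

>>> arm_command --deltas "0 0 0 0 0 0 35; 0 0 0 0 0 0 35; 0 0 0 0 0 0 35; 0 0 0 0 0 0 35" --force 30

```text
time_s: 21.98
ee_pos: [609.9, 112.6, 14.2]
ee_rot: [179.9, 0.0, 162.2]
force: [0.3, 2.8, 4.3]
gripper_width: 41.7
```

Gripped at 41.7 mm. I lift it while measuring the bin from the earlier top crop.

>>> arm_command --deltas "0 0 -5 0 0 0 35; 0 0 -10 0 0 0 35; 0 0 -30 0 0 0 35; 0 0 -45 0 0 0 35; 0 0 -45 0 0 0 35"

```text
time_s: 22.6
ee_pos: [608.8, 111.5, 149.8]
ee_rot: [-179.9, -0.1, 162.2]
force: [0.9, -0.6, -3.1]
gripper_width: 41.7
```

Run:
```python
from h import *
C=cam('top'); f=lambda x,y,z:ray(C,(390+(x-350)/3,220+(y-300)/3),z)[:2]
q=[f(x,y,65) for x,y in((581,393),(738,392),(745,567),(594,567))];print('bin',q,np.mean(q,0))
q=[f(x,y,44) for x,y in((391,332),(443,333),(429,508),(375,502))];print('pile',q,np.mean(q,0))
m=np.mean([f(x,y,65) for x,y in((581,393),(738,392),(745,567),(594,567))],0)
go([m[0],m[1],135],175)
```

```text
bin [array([ 510.2, -295.7]), array([ 507.3, -445.4]), array([ 341.5, -439.1]), array([ 344.8, -297.4])] [ 425.95 -369.4 ]
pile [array([ 577. , -120.1]), array([ 574.7, -171. ]), array([ 404.4, -148.7]), array([411.4, -96.9])] [ 491.875 -134.175]
t 22.6 pos [608.8 111.5 149.8] [-1.799e+02 -1.000e-01  1.622e+02] F [ 0.9 -0.6 -3.1] w 41.7
total [  27.4 -513.7   15.5] [ -0.1  -0.1 -12.8] rows 9 each [  3.  -57.1   1.7] [-0.01 -0.01 -1.42]
```

>>> arm_command --deltas "3 -57 0 0 0 0 35; 3 -57 0 0 0 0 35; 3 -57 0 0 0 0 35; 3 -57 0 0 0 0 35; 3 -57 0 0 0 0 35"

```text
time_s: 23.22
ee_pos: [506.9, -156.6, 148.9]
ee_rot: [-180.0, -0.0, 162.3]
force: [-0.0, -0.9, -1.8]
gripper_width: 41.8
```

>>> arm_command --deltas "3 -57 0 0 0 0 35; 3 -57 0 0 0 0 35; 3 -57 0 0 0 0 35; 3 -57 0 0 0 -7 35; 0 0 0 0 0 -8 35"

```text
time_s: 23.85
ee_pos: [424.9, -372.0, 148.6]
ee_rot: [-179.9, -0.1, 177.2]
force: [0.6, 0.4, -3.0]
gripper_width: 41.5
```

>>> arm_command --deltas "0 0 0 0 0 0 35; 0 0 0 0 0 0 35"

```text
time_s: 24.1
ee_pos: [427.2, -367.7, 148.7]
ee_rot: [180.0, -0.0, 177.2]
force: [0.7, 0.3, -2.3]
gripper_width: 41.7
```

Run:
```python
from h import *
go([426,-369,0],177)
W=cam('wrist');im=grab_frame('wrist');save('w10',im)
h=np.zeros((600,800,3),np.uint8);h[:480,:640]=im
g=grab_frame('scene');h[480:,:320]=cv2.resize(g[165:230,310:440],(320,160))[:120]
h[300:600,640:]=cv2.resize(g[260:410,0:160],(160,150)).repeat(2,0)[:300]
save('c10',np.clip(h*1.2,0,255).astype(np.uint8))
c=np.array([426,-369,65.])
print([proj(W,c+[a,b,0]).tolist() for a in(-85,85) for b in(-75,75)])
```

```text
t 24.1 pos [ 427.2 -367.7  148.7] [180.   -0.  177.2] F [ 0.7  0.3 -2.3] w 41.7
total [  1.   -1.4 148.7] [ 0.  -0.   0.2] rows 3 each [ 0.3 -0.5 49.6] [ 0.01 -0.01  0.06]
[[212.3, 122.1], [417.1, 111.5], [237.5, 329.5], [413.4, 321.6]]
```

View pics/c10.png

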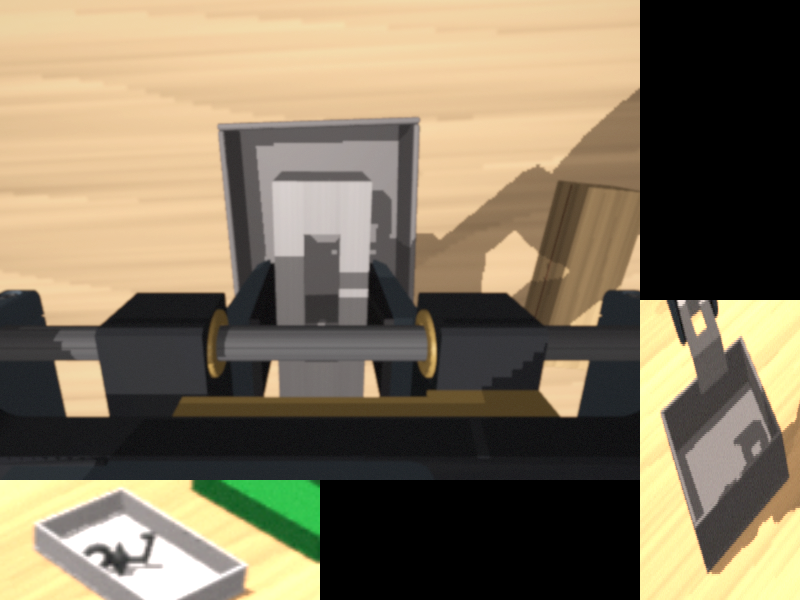

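The hook lies in the tray, and the bin rim at (219,126)–(419,119) matches the estimate to within about 5 mm. I lower the bracket.

>>> arm_command --deltas "1 -1 45 0 0 0 35; 0 0 45 0 0 0 35; 0 0 40 0 0 0 35; 0 0 10 0 0 0 35; 0 0 0 0 0 0 35"

```text
time_s: 24.82
ee_pos: [426.8, -369.1, 9.0]
ee_rot: [-180.0, 0.0, 177.3]
force: [-0.5, -0.3, -2.2]
gripper_width: 42.0
```

>>> arm_command --deltas "0 0 4 0 0 0 35; 0 0 3 0 0 0 35; 0 0 3 0 0 0 35; 0 0 0 0 0 0 35"

```text
time_s: 25.32
ee_pos: [426.2, -369.1, -1.3]
ee_rot: [180.0, -0.0, 177.2]
force: [-0.8, -0.6, -2.9]
gripper_width: 41.6
```

>>> arm_command --deltas "0 0 1.5 0 0 0 35; 0 0 1 0 0 0 35; 0 0 0 0 0 0 35"

```text
time_s: 25.7
ee_pos: [426.4, -369.3, -2.8]
ee_rot: [-180.0, 0.0, 177.2]
force: [-2.2, 1.1, 6.2]
gripper_width: 41.5
```

Contact with the floor. I release, retreat, and go back above the board.

>>> arm_command --deltas "0 0 0 0 0 0 48; 0 0 0 0 0 0 56; 0 0 0 0 0 0 58; 0 0 -20 0 0 0 58; 0 0 -40 0 0 0 58"

```text
time_s: 26.32
ee_pos: [425.1, -368.2, 55.1]
ee_rot: [179.8, -0.2, 177.2]
force: [1.0, -0.2, -0.5]
gripper_width: 57.9
```

>>> arm_command --deltas "0 0 -50 0 0 0 58; 0 0 -50 0 0 5 80; 0 0 0 0 0 5 91; 0 0 0 0 0 5 91; 0 0 0 0 0 0 91"

```text
time_s: 26.95
ee_pos: [426.2, -369.1, 156.1]
ee_rot: [180.0, -0.0, 162.3]
force: [-0.8, -0.1, -1.1]
gripper_width: 91.0
```

>>> arm_command --deltas "-3 57 0 0 0 0 91; -3 57 0 0 0 0 91; -3 57 0 0 0 0 91; -3 57 0 0 0 0 91; -3 57 0 0 0 0 91"

```text
time_s: 27.58
ee_pos: [527.9, -100.6, 156.0]
ee_rot: [-180.0, 0.0, 162.3]
force: [0.5, 0.2, -0.8]
gripper_width: 90.8
```

>>> arm_command --deltas "-3 57 0 0 0 0 91; -3 57 0 0 0 0 91; -3 57 0 0 0 0 91; -3 57 0 0 0 0 91; 0 0 -20 0 0 0 91"

```text
time_s: 28.2
ee_pos: [608.1, 114.9, 173.9]
ee_rot: [-179.9, -0.2, 162.6]
force: [-0.7, 0.3, -0.4]
gripper_width: 90.7
```

Run:
```python
from h import *
go([600,115,150],162.3)
W=cam('wrist');im=grab_frame('wrist');save('w11',im);np.savez('cw11.npz',K=W[0],Rw=W[1],o=W[2])
g=grab_frame('scene');t=grab_frame('top');save('s11',g);save('t11',t)
h=np.zeros((600,800,3),np.uint8);h[:450,:600]=cv2.resize(im,(600,450))
h[450:,:200]=cv2.resize(g[275:400,15:160],(200,150));
h[450:,200:400]=cv2.resize(t[230:320,450:530],(200,150))
h[450:,400:600]=cv2.resize(t[220:300,380:440],(200,150))
h[:450,600:]=cv2.resize(g[220:310,290:390],(200,180)).repeat(2,0)[:450] if 0 else 0
h[:180,600:]=cv2.resize(g[220:310,290:390],(200,180))
h[200:440,600:]=cv2.resize(t[180:276,290:370],(200,240))
save('c11',np.clip(h*1.2,0,255).astype(np.uint8))
```

```text
t 28.2 pos [608.1 114.9 173.9] [-179.9   -0.2  162.6] F [-0.7  0.3 -0.4] w 90.7
total [ 7.7 -2.3 23.9] [-0.1 -0.2  0.3] rows 1 each [ 7.7 -2.3 23.9] [-0.05 -0.23  0.32]
```

View pics/c11.png

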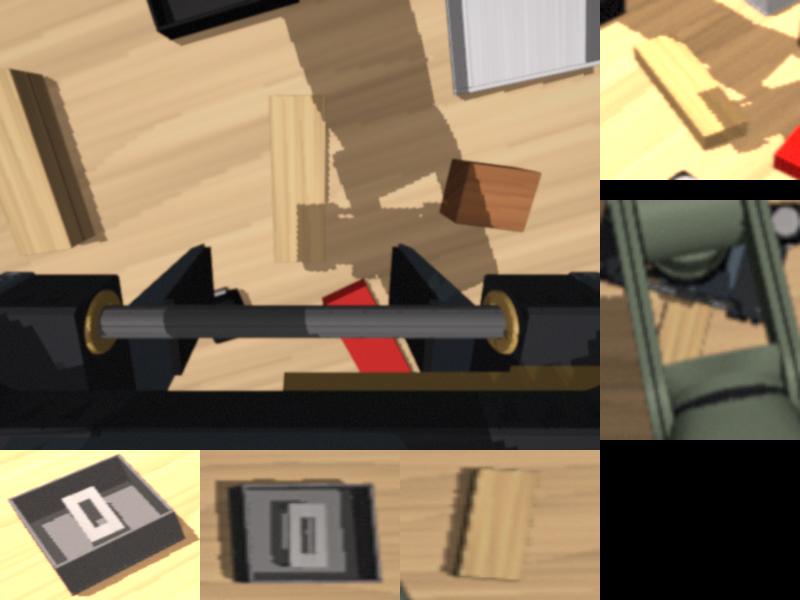

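The bracket stands in the bin. The free board shows corners near (270,96), (326,95), (329,262), (273,262), and the pile is at left.

Run:
```python
from h import *
d=np.load('cw11.npz');W=(d['K'],d['Rw'],d['o']);k=.9375
f=lambda x,y,z:ray(W,(x/k,y/k),z)[:2]
q=[f(x,y,22) for x,y in((270,96),(326,95),(329,262),(273,262))];m=np.mean(q,0)
ang=lambda p,q: round(float(np.degrees(np.arctan2(q[1]-p[1],q[0]-p[0]))),1)
print('board',q,m,ang(q[0],q[3]),ang(q[1],q[2]),np.linalg.norm(q[0]-q[3]),np.linalg.norm(q[0]-q[1]))
p=[f(x,y,44) for x,y in((12,70),(72,247),(28,255))];print('pile',p,ang(p[0],p[1]),np.linalg.norm(p[1]-p[0]),np.linalg.norm(p[1]-p[2]))
print('diag mid',(p[0]+p[2])/2)
C=cam('top'); c=lambda x,y:(ray(C,(380+(x-400)*.3,220+(y-450)*80/150),44)[:2]); q=[c(*a) for a in((478,468),(537,471),(518,580),(458,575))];print('pile top',q,np.mean(q,0),ang(q[3],q[0]),ang(q[2],q[1]))
go([m[0],m[1],40],ang(q[0],q[3]) if 0 else 162.3)
```

```text
board [array([503. , 115.8]), array([518., 167.]), array([682.6, 122.1]), array([664.5,  64.4])] [592.025 117.325] -17.7 -15.3 169.48218195432815 53.352038386550895
pile [array([416.5, -92.6]), array([ 581.2, -118.5]), array([ 575.6, -164.8])] -8.9 166.7240234639268 46.63743131863076
diag mid [ 496.05 -128.7 ]
pile top [array([ 580.2, -119.5]), array([ 574.1, -171.2]), array([ 404.4, -146. ]), array([413.4, -94.3])] [ 493.025 -132.75 ] -8.6 -8.4
t 28.35 pos [608.9 111.5 176.6] [1.800e+02 1.000e-01 1.623e+02] F [ 0.7  0.2 -1. ] w 90.7
total [ 18.    0.3 136.5] [0.  0.1 0. ] rows 3 each [ 6.   0.1 45.5] [0.01 0.03 0.01]
```

>>> arm_command --deltas "9 0 45 0 0 0 80; 9 0 45 0 0 0 80; 0 0 45 0 0 0 80; 0 0 30 0 0 0 80; 0 0 20 0 0 0 80"

```text
time_s: 28.98
ee_pos: [589.4, 115.3, -11.2]
ee_rot: [-179.9, -0.2, 162.2]
force: [0.6, 0.8, -0.9]
gripper_width: 80.0
```

>>> arm_command --deltas "0 0 6 0 0 0 80; 0 0 4 0 0 0 80; 0 0 4 0 0 0 80; 0 0 0 0 0 0 80"

```text
time_s: 29.48
ee_pos: [591.4, 116.6, -22.4]
ee_rot: [180.0, 0.0, 162.3]
force: [0.3, -0.1, -0.7]
gripper_width: 80.0
```

>>> arm_command --deltas "0 0 3 0 0 0 72; 0 0 0 0 0 0 64; 0 0 0 0 0 0 58; 0 0 0 0 0 0 48; 0 0 0 0 0 0 48" --force 25

```text
time_s: 30.1
ee_pos: [591.4, 116.7, -25.7]
ee_rot: [180.0, 0.0, 162.2]
force: [-0.0, 0.6, 0.7]
gripper_width: 53.9
```

>>> arm_command --deltas "0 0 0 0 0 0 48; 0 0 0 0 0 0 48; 0 0 0 0 0 0 48; 0 0 -5 0 0 0 48; 0 0 -15 0 0 0 48" --force 30

```text
time_s: 30.72
ee_pos: [590.3, 116.4, -6.0]
ee_rot: [-179.9, -0.1, 162.3]
force: [0.4, 0.4, -0.8]
gripper_width: 53.5
```

>>> arm_command --deltas "0 0 -40 0 0 0 48; 0 0 -40 0 0 0 48; 0 0 -40 0 0 0 48; 0 0 0 0 0 0 48"

```text
time_s: 31.22
ee_pos: [593.9, 117.1, 118.9]
ee_rot: [179.8, 0.5, 162.3]
force: [0.3, 0.4, -1.0]
gripper_width: 53.9
```

Run:
```python
from h import *
go([493.5,-132,115],171.4)
```

```text
t 31.225 pos [593.9 117.1 118.9] [179.8   0.5 162.3] F [ 0.3  0.4 -1. ] w 53.9
total [  19.7 -267.8    2.6] [ 0.2  0.5 -9.1] rows 5 each [  3.9 -53.6   0.5] [ 0.04  0.09 -1.83]
```

>>> arm_command --deltas "4 -53.5 0 0 0 0 48; 4 -53.5 0 0 0 0 48; 4 -53.5 0 0 0 0 48; 4 -53.5 0 0 0 0 48; 4 -53.5 0 0 0 0 48"

```text
time_s: 31.85
ee_pos: [489.0, -133.3, 113.5]
ee_rot: [-180.0, -0.1, 162.3]
force: [0.4, -0.1, -0.5]
gripper_width: 53.7
```

>>> arm_command --deltas "0 0 0 0 0 -4.5 48; 0 0 0 0 0 -4.5 48; 0 0 0 0 0 0 48; 0 0 0 0 0 0 48"

```text
time_s: 32.35
ee_pos: [490.3, -131.8, 113.8]
ee_rot: [180.0, -0.1, 171.2]
force: [-0.1, 0.0, -1.5]
gripper_width: 53.7
```

Run:
```python
from h import *
go([493.5,-132,21],171.4)
```

```text
t 32.35 pos [ 490.3 -131.8  113.8] [ 1.800e+02 -1.000e-01  1.712e+02] F [-0.1  0.  -1.5] w 53.7
total [-3.3  0.2 92.8] [ 0.  -0.1 -0.2] rows 2 each [-1.7  0.1 46.4] [ 0.01 -0.03 -0.1 ]
```

>>> arm_command --deltas "-3 0 35 0 0 0 48; 0 0 35 0 0 0 48; 0 0 15 0 0 0 48; 0 0 5 0 0 0 48; 0 0 0 0 0 0 48"

```text
time_s: 32.98
ee_pos: [494.2, -132.6, 24.8]
ee_rot: [-180.0, 0.1, 171.2]
force: [0.3, -0.3, -0.7]
gripper_width: 53.5
```

>>> arm_command --deltas "0 0 2 0 0 0 48; 0 0 1.5 0 0 0 48; 0 0 0 0 0 0 48"

```text
time_s: 33.35
ee_pos: [493.7, -132.5, 21.0]
ee_rot: [180.0, 0.0, 171.2]
force: [0.1, -0.1, -1.1]
gripper_width: 53.8
```

>>> arm_command --deltas "0 0 1.5 0 0 0 48; 0 0 1.5 0 0 0 48; 0 0 0 0 0 0 48"

```text
time_s: 33.72
ee_pos: [493.7, -132.5, 18.3]
ee_rot: [180.0, 0.0, 171.2]
force: [-1.5, 1.2, 4.5]
gripper_width: 53.8
```

Contact at the expected height. I release and retreat, then check numerically.

>>> arm_command --deltas "0 0 0 0 0 0 58; 0 0 0 0 0 0 66; 0 0 0 0 0 0 76; 0 0 -10 0 0 0 80; 0 0 -30 0 0 0 80"

```text
time_s: 34.35
ee_pos: [492.4, -132.1, 57.4]
ee_rot: [180.0, -0.2, 171.2]
force: [0.9, 0.0, 0.5]
gripper_width: 79.7
```

>>> arm_command --deltas "0 0 -50 0 0 0 80; 60 0 -40 0 0 0 80; -60 55 -20 0 0 0 80; -40 55 0 0 0 0 80; 0 55 0 0 0 0 80"

```text
time_s: 34.98
ee_pos: [547.8, 9.0, 158.3]
ee_rot: [180.0, 0.2, 171.2]
force: [0.3, 0.2, 1.0]
gripper_width: 80.1
```

>>> arm_command --deltas "0 55 0 0 0 0 80; 0 55 0 0 0 0 80; 0 0 0 0 0 0 80"

```text
time_s: 35.35
ee_pos: [562.1, 120.1, 157.7]
ee_rot: [179.9, 0.0, 171.5]
force: [-1.3, -1.2, -0.4]
gripper_width: 79.8
```

Run:
```python
from h import *
s=state();print(s['time_s'],s['ee_pos'],s['force'],s['gripper_width'])
g=grab_frame('scene');t=grab_frame('top');save('s12',g);save('t12',t)
C=cam('top');S=cam('scene');hs=cv2.cvtColor(t,cv2.COLOR_RGB2HSV)
# what changed at the pile between before and after
o=cv2.imread('pics/s11.png')[:,:,::-1].astype(int);d=(abs(g.astype(int)-o).max(2)>25)[240:340,160:270];print('scene diff px at pile',d.sum(),np.argwhere(d).min(0)+[240,160] if d.any() else '',np.argwhere(d).max(0)+[240,160] if d.any() else '')
ctr=np.array([493.5,-132,0]);a=np.radians(-8.6);u=np.array([np.cos(a),np.sin(a),0]);n=np.array([-np.sin(a),np.cos(a),0])
print('expected board top corners scene',[proj(S,ctr+x*u+y*n+[0,0,66]).tolist() for x in(-85,85) for y in(-27,27)],'its bottom',proj(S,ctr+85*u-27*n+[0,0,44]))
m=(hs[:,:,1]<60).astype(np.uint8)
c=lambda im,x0,y0,x1,y1,w,h:cv2.resize(im[y0:y1,x0:x1],(w,h),interpolation=2)
h=np.zeros((600,800,3),np.uint8);h[:300,:400]=c(g,165,240,265,335,400,300);h[:300,400:]=c(t,370,210,450,300,400,300);h[300:,:400]=c(g,310,165,420,235,400,300);h[300:,400:]=c(g,15,275,160,400,400,300)
save('c12',h)
```

```text
35.35 [562.14395631 120.0728769  157.70077034] [-1.3255322  -1.19218229 -0.36406153] 79.76627883914792
scene diff px at pile 686 [252 182] [331 258]
expected board top corners scene [[181.2, 257.9], [205.3, 248.4], [217.6, 307.4], [243.5, 295.5]] its bottom [219.  315.4]
```

Run:
```python
from h import *
g=cv2.imread('pics/s12.png',0);S=cam('scene')
ctr=np.array([493.5,-132,66]);a=np.radians(-8.6);u=np.array([np.cos(a),np.sin(a),0]);n=np.array([-np.sin(a),np.cos(a),0])
def prof(f,ds):
    v=[]
    for d in ds:
        p=proj(S,f(d)); v.append(float(cv2.getRectSubPix(g,(1,1),(float(p[0]),float(p[1])))[0,0]))
    v=np.array(v); i=np.argmin(np.diff(v)); return ds[i]+1,v[::4].astype(int).tolist()
ds=np.arange(-20,21,2)
for x in(-60,-30,0,30,60): print('side edge at x',x,prof(lambda d:ctr+x*u+(-27-d)*n,ds))
for y in(-15,0,15): print('end edge at y',y,prof(lambda d:ctr+(85+d)*u+y*n,ds))
```

```text
side edge at x -60 (np.int64(1), [220, 212, 216, 111, 221, 223])
side edge at x -30 (np.int64(1), [221, 211, 214, 100, 129, 227])
side edge at x 0 (np.int64(1), [222, 213, 209, 98, 93, 194])
side edge at x 30 (np.int64(1), [219, 211, 204, 101, 92, 211])
side edge at x 60 (np.int64(-1), [220, 212, 204, 115, 101, 214])
end edge at y -15 (np.int64(3), [212, 212, 211, 104, 83, 93])
end edge at y 0 (np.int64(1), [215, 216, 215, 110, 92, 101])
end edge at y 15 (np.int64(1), [221, 218, 220, 112, 85, 100])
```

The board's top edges are within 3 mm of where a board flush on the pile at z=66 should be, along its whole length. I hand in.

```bash
python3 -c "
from h import *
print(job_done())"
```

```text
the job is handed in; nothing more can be done
None
```

All three parts are placed and released. The job was handed in at about 35 s of the 69 s allowed, with no verdict reported.

- **Hook bolt:** I twisted it about 8° into line with the slot, lifted it out, and laid it in the aluminium tray. The bracket stayed standing on its board meanwhile. Pictures showed the hook clear of the bracket and later lying inside the tray.
- **Bracket:** It stands upright near the middle of the grey bin. A picture after release showed this.
- **Spacer board:** It is on the pile. Edge checks in the last scene picture put its side and far-end edges within about 3 mm of the expected place at z = 66 mm, level along its length. The gripper met contact at the expected height.
- **Bystanders:** The arm never came near the tape, glue or offcut and met no unexpected force. I did not re-measure their positions at the end.

These did not match the task text or my plan:
- **Foot direction:** The foot was about 8° from lying along the slot at the start, not within 32° of square across it. I went by the images.
- **Tool length:** The fingertips sit about 35 mm short of the stated TCP. The first grip closed on air because of this. I corrected for it from then on.
- **Last picture:** The 12-picture limit refused my final close view, so the last check was numeric only.

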